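# Weigh a misrun buckle casting and put it in the scrap box

### The job

One of the three cast silver buckle frames on the soldering board is a misrun: its frame has a gap where one end bar never filled. Book it out as scrap: lay it flat on the middle of the balance's pan, gently because the balance is delicate, let go and leave it lying there for a good second while the reading settles, then put it in the steel scrap box and push the box's lid fully shut. Leave the two sound buckles, the hammer and the steel bench block where they are.

Things in the scene. Friction and masses are not known exactly. Their poses are not given: they have to be found in the camera images.
- misrun: The misrun: a cast silver buckle frame lying flat, 62 mm long (x), 48 mm wide (y), 9 mm thick, 80 to 160 g. Side bars 9 mm wide along x, outer faces at y = +-24 mm; end bar at x = -27 mm; the end bar at x = +26 mm is missing (gap about 20 mm), so it is a U. Hole about 30 mm wide. Origin: centre of the outline, on the underside; z up. Starts in one of three places along the soldering board.
- sound1: A sound buckle frame of the same silver, size, origin and axes, but closed all round (both end bars are there). Must stay where it lies.
- sound2: The second sound buckle frame, the same as sound1. Must stay where it lies.
- board: Soldering board, a brownish fireproof slab 320 (x) by 150 (y) by 25 mm thick, fixed on the bench; the three buckles lie on it about 100 mm apart along its x. Origin: centre of its underside. Board, balance and scrap box stand left, middle and right on the bench in any order.
- scale: Jeweller's electronic balance, fixed: grey housing 200 mm (x) by 165 mm (y), 49 mm high. Display and keys at its -x end, towards the robot. Origin: centre of its underside, on the bench; the round pan's centre is 34 mm from it along its +x.
- pan: The balance's round flat steel pan, 120 mm across, 4 mm thick, no rim; its top is 60 mm above the bench. It sits on a spring (1500 N/m) that gives at most 5 mm. Origin: centre of its underside. Delicate: it must not be pressed or struck with more than 20 N, and nothing may be dropped on it from more than about 10 mm.
- pan_top (a point): Centre of the pan's top face, 60 mm above the bench.
- scrapbox: Dark grey sheet-steel scrap box (cash-box pattern), fixed: tray 160 (x) by 200 (y) by 62 mm high, 3 mm walls and floor, open at the top while the lid is up. Three sprue buttons up to 28 mm wide and 12 mm high are fixed in its floor's corners. Origin: centre of its underside, on the bench; the lock side faces -x, the robot; the lid is hinged along the top of the +x wall.
- lid (a joint): Scrap box lid: 0 fully shut, 1.57 upright, stop at 1.8; starts at 1.35 to 1.65. Stiff hinge: it stays where left and never falls; 0.4 N m turns it (to 5 N at the free edge). A shallow tray 163 mm from hinge to free edge, 206 wide, 31 deep. Outer face (flat handle 90 mm wide, 12 mm proud, across its middle) is up when shut, 93 mm above the bench; it faces away from the robot when open.
- lid_hinge (a point): Middle of the lid's hinge axis (axis along the scrap box's y), 80 mm from the box's centre along its +x and 62 mm above the bench.
- lid_edge (a point): Middle of the lid's free edge, on its outer face; moves with the lid. In the lid's frame 163 mm from the hinge axis along the lid and 31 mm proud of the hinge, on the outer face. When shut it is at the front of the box, 93 mm above the bench.
- hammer: Hammer lying on the bench beyond the work, 250 mm long with a wooden handle; bystander, must stay.
- block: Square steel bench block, 70 x 70 x 20 mm, lying on the bench beyond the work; bystander, must stay.
Mind the look-alikes: they are no part of the job. What is shaped like the misrun but orange is not meant.

How it is judged:
On the way, in this order (a step that is already met when the one before it is completed fails the run):
1. the misrun lies flat on the balance's pan, centre within 30 mm of the pan's centre, let go and still, for 1 s (horizontal distance between misrun and pan_top below 0.03 m and angle between the z axis of misrun and the z axis of scale, either way round below 0.12 rad and contact force between misrun and pan above 0.4 N and contact force between the fingers and misrun below 0.05 N and contact force between each of the arm, the fingers and pan below 0.05 N and linear speed of misrun below 0.02 m/s), for 1 s.
2. the misrun is in the scrap box, let go (x of misrun in the frame of scrapbox between -0.08 and 0.08 m and y of misrun in the frame of scrapbox between -0.1 and 0.1 m and z of misrun in the frame of scrapbox between -0.005 and 0.055 m and contact force between the fingers and misrun below 0.05 N and linear speed of misrun below 0.03 m/s), for 0.2 s.
At the end, for the whole second after the job is handed in: The misrun lies let go and at rest inside the scrap box (its origin within the box's walls and below 55 mm), and the lid is shut to within 0.05 rad (8 mm at the free edge); the sound buckles, hammer and bench block lie where they began (to within 15 mm) (all of step 2 and value of joint lid below 0.05 rad); the robot touches nothing.
It fails at once if a sound buckle is moved more than 15 mm (distance of any of sound1, sound2 from where it was at the start of the episode above 0.015 m).
It fails at once if the hammer or the bench block is moved more than 15 mm (distance of any of hammer, block from where it was at the start of the episode above 0.015 m).
It fails at once if the balance's pan is pressed or struck with more than 20 N (contact force between anything else and pan above 20 N).
It fails at once if the misrun is dropped on the pan from more than about 10 mm (it falls freely over the pan at more than 0.45 m/s) (horizontal distance between misrun and pan_top below 0.08 m and z of misrun in the frame of pan_top between -0.008 and 0.15 m and contact force between the fingers and misrun below 0.05 N and linear speed of misrun above 0.45 m/s).
It also fails if it takes over 70 s, if anything falls off the work surface, if the arm or the gripper's body presses on something with over 40 N, if the wrist force passes 120 N, or if a joint passes its speed limit or range.

### The arm

A 7-joint arm with a two-finger parallel gripper is mounted at the origin on the work surface. World frame = base frame: x ahead of the robot, y to its left, z up, the work surface at z = 0. Lengths are in m, angles in rad, forces in N, time in s.
With the tool pointing down it reaches from about 0.4 to 0.85 m from the base axis. Payload 10.4 kg.
Tool frame: the origin (TCP) lies at the very end of the fingers, on their centre line; the grasp point (between the pads) lies 19 mm behind it; z points along the fingers, y is the line along which they close (so a half turn about z gives the same grasp; the last joint's range is limited). The gripper opens to 87 mm and grips with 3 to 60 N. Pads are 19 mm wide; open, the fingers measure 117 mm over their backs; the gripper's body (75 mm by 190 mm) begins 51 mm behind the grasp point.
Start: joints at [1.276, 0.332, -0.065, 1.46, 0.022, 1.35, -0.088], TCP at [0.168, -0.602, 0.223] pointing down, gripper open.
Joint ranges: [-2.6, 2.6], [-0.5, 2.12], [-1.47, 1.34], [0.16, 2.42], [-1.27, 4.41], [0.06, 2.06], [-2.6, 2.6]. Speed limits (rad/s): [2.22, 2.22, 2.79, 2.79, 3.14, 3.14, 3.14].

### API

Orientations are given as a unit quaternion [x, y, z, w].
In Python, from bench import * gives the robot as it stands.
- The arm moves only by the tool carry_out, never from a script. Its argument "deltas" is a list of rows, each an object with "hand": the finger opening in mm, from 0 to 87; "dp": the shift along the tool's x, y, z each as a share of 250 mm, from -1 to 1, a list of three; "spin": the turn about the tool's z as a share of pi rad, from -1 to 1. In form: [{"hand": hand, "dp": [dx, dy, dz], "spin": spin}, ...]. A call has 1 to 20 rows; each row is the pose to reach, as a shift and turn from the pose commanded when the call began, along the tool's axes at that moment, turning the shorter way round; what a row does not reach only later rows make up. A row lasts 1/10 s, in which the tool goes at most 50 mm and 8.59 degrees, less where a joint would pass 70% of its speed; a pose out of reach is approached as far as the arm can. A call with a number of a shift or a turn outside -1 to 1 is refused whole. A call with a gripper value outside its range is refused whole. The fingers move at their own pace and stop on an object; "force" is the grip in N (left out, the last holds). Time passes only in rows, so rows that repeat a pose let the fingers close. It gives the time, the measured TCP pose, the force, the opening and the grip force at its end, in the units of the state.
- read_state(): the state, without advancing time (a new reading comes with each control period).
- camera(name): name is "scene" or "top"; returns the picture (384x512x3 uint8, red, green, blue); there is no depth.
- get_calibration(name): a dict with "fx", "fy", "cx", "cy" (pixels), "R" (3x3) and "t" (3): a world point X has camera coordinates R X + t. Camera axes: x right, y down, z forward; pixel columns grow to the right and rows downward; lengths in m; the calibration is good to about 2 mm. A picture is of the moment at which its call begins. get_calibration takes no time and is no camera call.
- close_job(): hands the job in; it is judged then, once.
The state is a dict: "time": time; "joint_positions": joint angles; "joint_vel": joint speeds; "joint_torque": joint torques, N m; "ee_pos": TCP position; "eef_rot": TCP orientation; "ft_force": force on the tool from outside, world axes, zero at the start; "torque": the same for the moment, N m; "width": finger opening in m; "grip_force": force on a finger pad.
Only numpy, scipy, OpenCV 4.12 (cv2) and the standard library are available. Lean on these libraries where they do the work, as an engineer would, in place of code of your own. Each camera call takes 0.05 s, during which the arm holds its last target. There are 200 camera calls.

## Working session

There is one attempt and no reset: what is moved stays moved. The work goes in short steps, Python scripts to look and compute and a tool call to move; the robot and the scene stay as the last step left them, time stands still between calls to the robot, and variables do not carry over. Pictures are saved under pics/ and viewed, at most 10 in all, crops included, and the job is handed in when it is done.

Besides the shell and the picture viewer there is one more tool, called after "Request:" as name([rows], argument=value, ...), one row to a line, values as JSON. carry_out: Moves the arm, as the interface text tells. Its arguments: {"type":"object","properties":{"deltas":{"type":"array","items":{"type":"object","properties":{"hand":{"type":"number"},"dp":{"type":"array","items":{"type":"number","minimum":-1,"maximum":1}},"spin":{"type":"number","minimum":-1,"maximum":1}}}},"force":{"type":"number"}},"required":["deltas"]}

```bash
mkdir -p pics; python3 - <<'E'
from bench import *
import cv2,numpy as np
for n in("scene","top"):
    im=camera(n); cv2.imwrite(f"pics/{n}0.png",cv2.resize(im[:,:,::-1],(800,600),interpolation=cv2.INTER_CUBIC)); np.save(f"{n}0.npy",im)
    print(get_calibration(n))
print(read_state())
E
```

```text
{'fx': 403.0862579673769, 'fy': 403.0862579673769, 'cx': 250.3083190095328, 'cy': 197.06207304855454, 'R': array([[-0.31443604,  0.9491545 ,  0.01535267],
       [ 0.7892645 ,  0.27038531, -0.55131962],
       [-0.52743864, -0.16123744, -0.83415284]]), 't': array([ 0.24882745, -0.37242107,  1.6092626 ])}
{'fx': 376.1716817287098, 'fy': 376.1716817287098, 'cx': 257.0560755272034, 'cy': 193.08002532855357, 'R': array([[ 0.01345313, -0.99990337, -0.00350327],
       [-0.98347104, -0.0125992 , -0.18062661],
       [ 0.18056502,  0.00587536, -0.9835455 ]]), 't': array([-0.08375725,  0.54327651,  0.87454744])}
{'time': 0.1, 'joint_positions': array([ 1.27640156,  0.33281859, -0.06469638,  1.46087129,  0.02160458,
        1.34986824, -0.08850671]), 'joint_vel': array([-0.00022822, -0.00173868, -0.00019924, -0.00357706, -0.00047057,
        0.00022909,  0.00070906]), 'joint_torque': array([ 1.49386819e-03, -6.24548149e+01,  2.47839588e-02, -3.90719962e+01,
       -6.15205220e-02,  3.65829875e-02,  8.10012784e-05]), 'ee_pos': array([ 0.16768933, -0.60172803,  0.22182063]), 'eef_rot': array([ 9.90779250e-01,  1.35484592e-01, -1.16665635e-04, -6.24140670e-04]), 'ft_force': array([0.90412735, 0.41022093, 1.04685089]), 'torque': array([ 0.01990638, -0.05729062,  0.01616817]), 'grip_force': 0.0, 'width': 0.08689297330311856}
```

View pics/scene0.png

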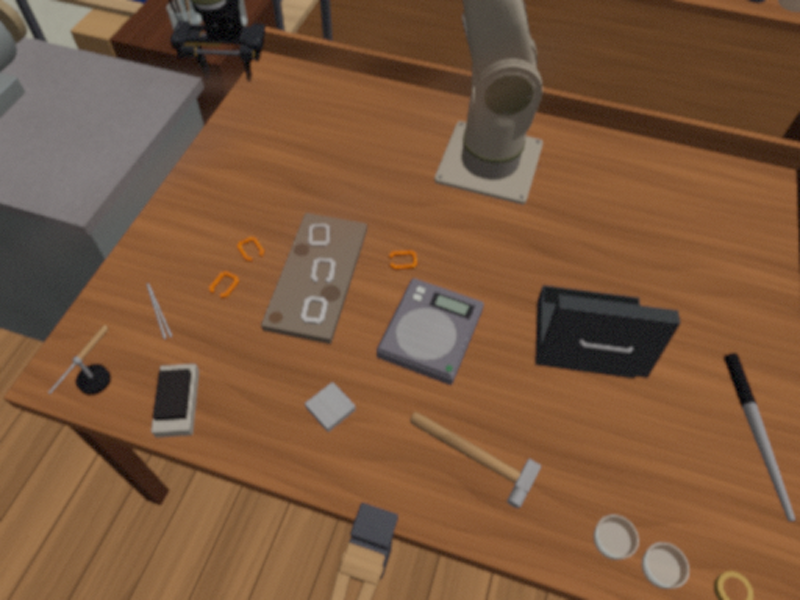

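View pics/top0.png

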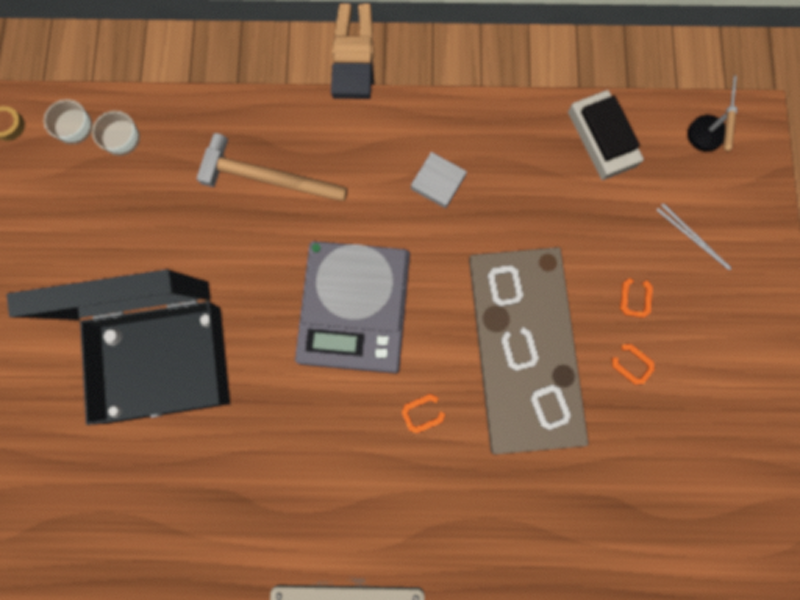

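The top view shows three silver frames on the board at (505,285), (519,348) and (550,407). The two outer ones are closed, and the middle one is open at its upper (+x) end. The orange Us are the look-alikes. The balance is in the middle, and the scrap box is at left with its lid up. Next I'll confirm the misrun in a crop and measure.

```bash
cat > h.py <<'E'
from bench import *
import cv2,numpy as np
def ray(n,uv,z):
    c=get_calibration(n);R,t=c["R"],c["t"]
    uv=np.atleast_2d(np.asarray(uv,float))
    d=np.c_[(uv[:,0]-c["cx"])/c["fx"],(uv[:,1]-c["cy"])/c["fy"],np.ones(len(uv))]@R
    o=-R.T@t
    return o+d*((z-o[2])/d[:,2])[:,None]
def proj(n,X):
    c=get_calibration(n);p=np.atleast_2d(X)@c["R"].T+c["t"]
    return np.c_[p[:,0]/p[:,2]*c["fx"]+c["cx"],p[:,1]/p[:,2]*c["fy"]+c["cy"]]
E
python3 - <<'E'
from h import *
im=np.load("top0.npy"); s=0.64
c=im[155:285,295:385]; cv2.imwrite("pics/crop.png",cv2.resize(c[:,:,::-1],None,fx=4.5,fy=4.5,interpolation=cv2.INTER_CUBIC))
hsv=cv2.cvtColor(im,cv2.COLOR_RGB2HSV)
m=((hsv[...,2]>165)&(hsv[...,1]<40)).astype(np.uint8)
m[:,:300]=0;m[:,380:]=0;m[:155]=0;m[290:]=0
n,l,st,ce=cv2.connectedComponentsWithStats(m)
for i in range(1,n):
    if st[i,4]<30: continue
    v,u=np.where(l==i)
    P=ray("top",np.c_[u,v],0.034)[:,:2].astype(np.float32)
    r=cv2.minAreaRect(P*1000); print(st[i],"rect",r,"cent",P.mean(0))
# pan and housing
g=((hsv[...,1]<30)&(hsv[...,2]>120)).astype(np.uint8)
g[:,:190]=0;g[:,262:]=0;g[:150]=0;g[208:]=0
cs,_=cv2.findContours(g,0,1);k=max(cs,key=cv2.contourArea)
P=ray("top",k[:,0,:],0.06)[:,:2].astype(np.float32); print("pan",cv2.fitEllipse(P*1000))
# box opening corners picked
for nm,q,z in (("box",[(228,405),(88,423)],0.062),("boxback",[(82,312),(217,305)],.062),("board",[(470,256),(560,249),(587,444),(492,453)],.025),("scale",[(310,242),(409,250),(400,371),(297,362)],.049)):
    print(nm,ray("top",np.array(q)*s,z)[:,:2].round(3).tolist())
print("lidscene?",ray("scene",np.array([(540,290),(677,318)])*s,.2).round(3).tolist())
E
```

```text
[312 170  23  26 260] rect ((577.3472900390625, -241.7523956298828), (62.82792663574219, 48.8465576171875), 10.588184356689453) cent [ 0.5778156  -0.24178223]
[321 210  24  27 242] rect ((474.314208984375, -262.53515625), (60.45799255371094, 48.85819625854492), 15.244063377380371) cent [ 0.4715036  -0.26328164]
[340 247  25  28 282] rect ((385.16168212890625, -308.16778564453125), (62.389469146728516, 48.52122497558594), 20.328292846679688) cent [ 0.38545135 -0.30815172]
pan ((571.8533325195312, -0.9255493879318237), (125.09984588623047, 125.94910430908203), 28.85712242126465)
box [[0.381, 0.182], [0.351, 0.39]]
boxback [[0.519, 0.418], [0.533, 0.209]]
board [[0.626, -0.187], [0.64, -0.335], [0.329, -0.366], [0.314, -0.219]]
scale [[0.64, 0.072], [0.629, -0.087], [0.436, -0.076], [0.448, 0.084]]
lidscene? [[0.506, 0.188, 0.2], [0.487, 0.43, 0.2]]
```

View pics/crop.png

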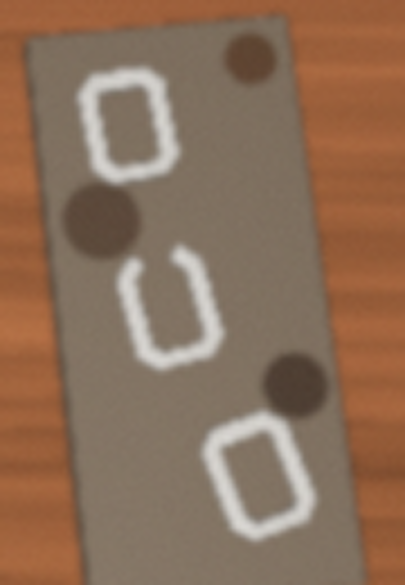

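The crop confirms it. The middle frame (full view ~(519,348)) has the missing end bar at its +x end, and it's silver. It sits at about (0.474, -0.2625) with yaw about 15.2°. The tool's yaw is already 15.6°, so I'll go halfway first.

Request:
carry_out([
  {"hand":87,"dp":[0.76,-0.49,0],"spin":0},
  {"hand":87,"dp":[0.76,-0.49,0],"spin":0},
  {"hand":87,"dp":[0.76,-0.49,0],"spin":0},
  {"hand":87,"dp":[0.76,-0.49,0],"spin":0},
  {"hand":87,"dp":[0.76,-0.49,0],"spin":0},
  {"hand":87,"dp":[0.76,-0.49,0],"spin":0},
  {"hand":87,"dp":[0.76,-0.49,0],"spin":0},
], force=20)

```text
time: 0.8
ee_pos: [0.3178, -0.433, 0.2224]
eef_rot: [0.991, 0.136, -0.0, 0.0]
ft_force: [-0.6, -0.6, 0.1]
width: 0.087
grip_force: 0.0
```

```bash
cat >> h.py <<'E'
from scipy.spatial.transform import Rotation as Ro
def go(x,y,z,yaw):
    """shares for a target TCP (m) and tool-x yaw (deg)"""
    s=read_state();R=Ro.from_quat(s["eef_rot"]).as_matrix()
    d=R.T@(np.array([x,y,z])-s["ee_pos"])/.25
    y0=np.degrees(np.arctan2(R[1,0],R[0,0]))
    e=(yaw-y0+90)%180-90
    print("t",s["time"],"at",s["ee_pos"].round(4),"yaw",y0.round(2),"w",s["width"],"g",s["grip_force"],"F",s["ft_force"].round(1),"\n -> dp",d.round(3),"spin",round(-e/180,4),"rows",np.ceil(max(np.linalg.norm(d)*5,abs(e)/8.59)))
E
python3 -c "
from h import *
go(.470,-.2635,.12,15.24)"
```

```text
t 0.8 at [ 0.3178 -0.433   0.2224] yaw 15.62 w 0.0869947529775805 g 0.0 F [-0.6 -0.6  0.1] 
 -> dp [ 0.769 -0.489  0.409] spin 0.0021 rows 5.0
```

Request:
carry_out([
  {"hand":87,"dp":[0.77,-0.49,0.2],"spin":0.002},
  {"hand":87,"dp":[0.77,-0.49,0.2],"spin":0.002},
  {"hand":87,"dp":[0.77,-0.49,0.2],"spin":0.002},
  {"hand":87,"dp":[0.77,-0.49,0.4],"spin":0.002},
  {"hand":87,"dp":[0.77,-0.49,0.4],"spin":0.002},
  {"hand":87,"dp":[0.77,-0.49,0.4],"spin":0.002},
  {"hand":87,"dp":[0.77,-0.49,0.4],"spin":0.002},
  {"hand":87,"dp":[0.77,-0.49,0.4],"spin":0.002},
])

```text
time: 1.6
ee_pos: [0.4697, -0.2657, 0.123]
eef_rot: [0.991, 0.131, -0.0, 0.0]
ft_force: [-0.7, -1.6, 0.0]
width: 0.087
grip_force: 0.0
```

```bash
python3 -c "
from h import *
go(.470,-.2635,.0275,15.24)"
```

```text
t 1.6 at [ 0.4697 -0.2657  0.123 ] yaw 15.05 w 0.08703525922639771 g 0.0 F [-0.7 -1.6  0. ] 
 -> dp [ 0.003 -0.009  0.382] spin -0.001 rows 2.0
```

Request:
carry_out([
  {"hand":87,"dp":[0,-0.005,0.1],"spin":0},
  {"hand":87,"dp":[0,-0.005,0.2],"spin":0},
  {"hand":87,"dp":[0,-0.005,0.28],"spin":0},
  {"hand":87,"dp":[0,-0.005,0.34],"spin":0},
  {"hand":87,"dp":[0,-0.005,0.36],"spin":0},
  {"hand":87,"dp":[0,-0.005,0.36],"spin":0},
  {"hand":87,"dp":[0,-0.005,0.36],"spin":0},
])

```text
time: 2.3
ee_pos: [0.4707, -0.2629, 0.0336]
eef_rot: [0.991, 0.132, 0.001, 0.001]
ft_force: [0.6, 0.2, 0.3]
width: 0.0867
grip_force: 0.0
```

```bash
python3 -c "
from h import *
go(.470,-.2635,.0275,15.24)"
```

```text
t 2.3 at [ 0.4707 -0.2629  0.0336] yaw 15.18 w 0.08673698941409569 g 0.0 F [0.6 0.2 0.3] 
 -> dp [-0.003  0.002  0.024] spin -0.0003 rows 1.0
```

Request:
carry_out([
  {"hand":87,"dp":[0,0,0.023],"spin":0},
  {"hand":87,"dp":[0,0,0.023],"spin":0},
  {"hand":60,"dp":[0,0,0.023],"spin":0},
  {"hand":50,"dp":[0,0,0.023],"spin":0},
  {"hand":40,"dp":[0,0,0.023],"spin":0},
  {"hand":40,"dp":[0,0,0.023],"spin":0},
  {"hand":40,"dp":[0,0,0.023],"spin":0},
  {"hand":40,"dp":[0,0,0.023],"spin":0},
  {"hand":40,"dp":[0,0,0.023],"spin":0},
], force=20)

```text
time: 3.2
ee_pos: [0.4702, -0.2623, 0.0269]
eef_rot: [0.991, 0.132, 0.0, 0.0]
ft_force: [-1.1, -0.0, -0.2]
width: 0.0475
grip_force: 20.0
```

```bash
python3 -c "
from h import *
go(.470,-.2635,.15,15.24)"
```

```text
t 3.2 at [ 0.4702 -0.2623  0.0269] yaw 15.21 w 0.04751327436529647 g 19.999641180038452 F [-1.1 -0.  -0.2] 
 -> dp [-0.002  0.005 -0.493] spin -0.0001 rows 3.0
```

Gripped, with a width of 47.5 mm. Next I lift and move over the pan at (0.572, -0.001).

Request:
carry_out([
  {"hand":40,"dp":[0,0,-0.15],"spin":0},
  {"hand":40,"dp":[0,0,-0.3],"spin":0},
  {"hand":40,"dp":[0,0,-0.42],"spin":0},
  {"hand":40,"dp":[0,0,-0.42],"spin":0},
  {"hand":40,"dp":[0,0,-0.42],"spin":0},
])

```text
time: 3.7
ee_pos: [0.4702, -0.2623, 0.1319]
eef_rot: [0.991, 0.132, 0.0, 0.0]
ft_force: [-0.3, -0.4, -2.1]
width: 0.0474
grip_force: 20.0
```

```bash
python3 -c "
from h import *
go(.568,-.002,.125,8)"
```

```text
t 3.7 at [ 0.4702 -0.2623  0.1319] yaw 15.21 w 0.047403111315338364 g 19.999647438526154 F [-0.3 -0.4 -2.1] 
 -> dp [ 0.651 -0.902  0.027] spin 0.04 rows 6.0
```

Request:
carry_out([
  {"hand":40,"dp":[0.1,-0.14,0],"spin":0.01},
  {"hand":40,"dp":[0.2,-0.28,0],"spin":0.02},
  {"hand":40,"dp":[0.3,-0.42,0],"spin":0.03},
  {"hand":40,"dp":[0.4,-0.56,0],"spin":0.04},
  {"hand":40,"dp":[0.5,-0.7,0],"spin":0.04},
  {"hand":40,"dp":[0.6,-0.83,0.01],"spin":0.04},
  {"hand":40,"dp":[0.65,-0.9,0.03],"spin":0.04},
  {"hand":40,"dp":[0.65,-0.9,0.03],"spin":0.04},
  {"hand":40,"dp":[0.65,-0.9,0.03],"spin":0.04},
  {"hand":40,"dp":[0.65,-0.9,0.03],"spin":0.04},
  {"hand":40,"dp":[0.65,-0.9,0.03],"spin":0.04},
])

```text
time: 4.8
ee_pos: [0.5676, -0.004, 0.124]
eef_rot: [0.998, 0.069, -0.0, 0.0]
ft_force: [0.1, 0.0, -0.7]
width: 0.0478
grip_force: 20.0
```

```bash
python3 - <<'E'
from h import *
go(.568,-.002,.075,8); go(.568,-.002,.064,8)
im=camera("top"); cv2.imwrite("pics/c2.png",cv2.resize(im[120:270,40:300,::-1],None,fx=3,fy=3,interpolation=cv2.INTER_CUBIC))
E
```

```text
t 4.8 at [ 0.5676 -0.004   0.124 ] yaw 7.89 w 0.047794120413830854 g 19.999642074108124 F [ 0.1  0.  -0.7] 
 -> dp [ 0.003 -0.008  0.196] spin -0.0006 rows 1.0
t 4.8 at [ 0.5676 -0.004   0.124 ] yaw 7.89 w 0.047794120413830854 g 19.999642074108124 F [ 0.1  0.  -0.7] 
 -> dp [ 0.003 -0.008  0.24 ] spin -0.0006 rows 2.0
```

View pics/c2.png

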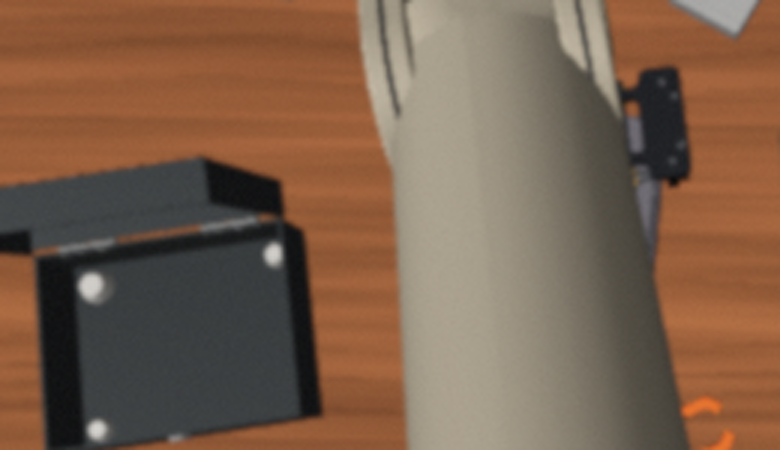

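The arm hides the pan from the top camera, and the gripper body lies along y. The box is in clear view at left. I'll lower it slowly onto the pan.

Request:
carry_out([
  {"hand":40,"dp":[0.003,-0.008,0.06],"spin":0},
  {"hand":40,"dp":[0.003,-0.008,0.12],"spin":0},
  {"hand":40,"dp":[0.003,-0.008,0.17],"spin":0},
  {"hand":40,"dp":[0.003,-0.008,0.2],"spin":0},
  {"hand":40,"dp":[0.003,-0.008,0.215],"spin":0},
  {"hand":40,"dp":[0.003,-0.008,0.225],"spin":0},
  {"hand":40,"dp":[0.003,-0.008,0.225],"spin":0},
  {"hand":40,"dp":[0.003,-0.008,0.225],"spin":0},
])

```text
time: 5.65
ee_pos: [0.5687, -0.0003, 0.0685]
eef_rot: [0.998, 0.07, 0.0, 0.0]
ft_force: [0.3, -0.1, -1.5]
width: 0.0475
grip_force: 20.0
```

```bash
python3 -c "
from h import *
go(.568,-.002,.063,8)"
```

```text
t 5.65 at [ 5.687e-01 -3.000e-04  6.850e-02] yaw 8.01 w 0.04749662810285589 g 19.999699294567108 F [ 0.3 -0.1 -1.5] 
 -> dp [-0.004  0.006  0.022] spin 0.0001 rows 1.0
```

Request:
carry_out([
  {"hand":40,"dp":[0,0,0.008],"spin":0},
  {"hand":40,"dp":[0,0,0.015],"spin":0},
  {"hand":40,"dp":[0,0,0.02],"spin":0},
  {"hand":40,"dp":[0,0,0.02],"spin":0},
  {"hand":40,"dp":[0,0,0.02],"spin":0},
])

```text
time: 6.15
ee_pos: [0.5684, -0.0004, 0.063]
eef_rot: [0.998, 0.07, -0.0, 0.0]
ft_force: [-0.3, -0.8, -1.4]
width: 0.0479
grip_force: 20.0
```

```bash
python3 -c "
from h import *
go(.568,-.002,.0625,8)"
```

```text
t 6.15 at [ 5.684e-01 -4.000e-04  6.300e-02] yaw 8.01 w 0.047875469650847075 g 19.999707341194153 F [-0.3 -0.8 -1.4] 
 -> dp [-0.002  0.006  0.002] spin 0.0001 rows 1.0
```

Request:
carry_out([
  {"hand":50,"dp":[0,0,0],"spin":0},
  {"hand":56,"dp":[0,0,0],"spin":0},
  {"hand":66,"dp":[0,0,0],"spin":0},
  {"hand":70,"dp":[0,0,0],"spin":0},
  {"hand":70,"dp":[0,0,0],"spin":0},
  {"hand":70,"dp":[0,0,0],"spin":0},
  {"hand":70,"dp":[0,0,0],"spin":0},
  {"hand":70,"dp":[0,0,0],"spin":0},
  {"hand":70,"dp":[0,0,0],"spin":0},
  {"hand":70,"dp":[0,0,0],"spin":0},
  {"hand":70,"dp":[0,0,0],"spin":0},
  {"hand":70,"dp":[0,0,0],"spin":0},
  {"hand":70,"dp":[0,0,0],"spin":0},
  {"hand":70,"dp":[0,0,0],"spin":0},
  {"hand":70,"dp":[0,0,0],"spin":0},
  {"hand":70,"dp":[0,0,0],"spin":0},
  {"hand":70,"dp":[0,0,0],"spin":0},
  {"hand":70,"dp":[0,0,0],"spin":0},
  {"hand":70,"dp":[0,0,0],"spin":0},
  {"hand":70,"dp":[0,0,0],"spin":0},
])

```text
time: 8.15
ee_pos: [0.5684, -0.0003, 0.063]
eef_rot: [0.998, 0.07, 0.0, 0.0]
ft_force: [-0.1, -0.6, -0.0]
width: 0.07
grip_force: 0.0
```

```bash
python3 - <<'E'
from h import *
go(.568,-.002,.0625,8)
im=camera("scene"); cv2.imwrite("pics/s2.png",cv2.resize(im[130:260,210:450,::-1],None,fx=3.3,fy=3.3,interpolation=cv2.INTER_CUBIC))
np.save("s2.npy",im)
E
```

```text
t 8.15 at [ 5.684e-01 -3.000e-04  6.300e-02] yaw 8.02 w 0.06997343549904234 g 0.0 F [-0.1 -0.6 -0. ] 
 -> dp [-0.003  0.006  0.002] spin 0.0001 rows 1.0
```

View pics/s2.png

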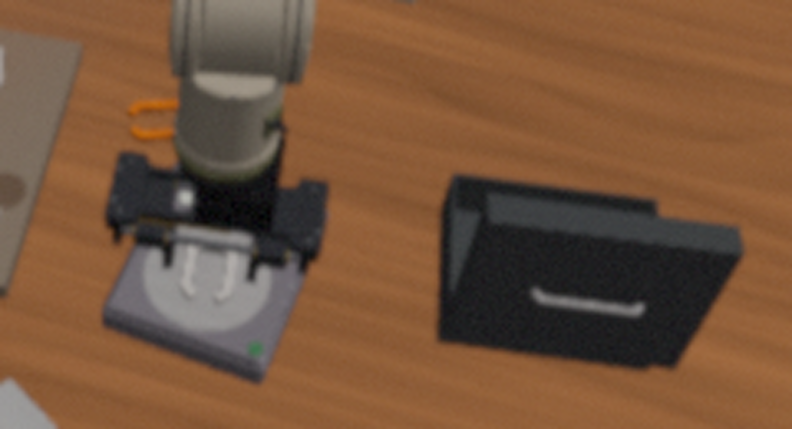

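The scene crop shows the misrun flat on the pan, around (205,270), with the fingers clear. It has been let go for about 1.7 s. I'll grip it again, and also refine the box pose.

Request:
carry_out([
  {"hand":70,"dp":[0,0,0.004],"spin":0},
  {"hand":56,"dp":[0,0,0.006],"spin":0},
  {"hand":50,"dp":[0,0,0.006],"spin":0},
  {"hand":40,"dp":[0,0,0.006],"spin":0},
  {"hand":40,"dp":[0,0,0.006],"spin":0},
  {"hand":40,"dp":[0,0,0.006],"spin":0},
  {"hand":40,"dp":[0,0,0.006],"spin":0},
], force=25)

```text
time: 8.9
ee_pos: [0.5684, -0.0003, 0.0616]
eef_rot: [0.998, 0.07, 0.0, 0.0]
ft_force: [-0.1, 0.6, -0.5]
width: 0.0476
grip_force: 25.0
```

```bash
python3 - <<'E'
from h import *
go(.568,-.002,.18,8)
c=get_calibration("top"); print("cam",(-c["R"].T@c["t"]).round(3))
f=lambda u,v,z:ray("top",[(u/3+40,v/3+120)],z)[0,:2]
FL,FR,BL,BR=f(48,449,.062),f(300,417,.062),f(36,256,.062),f(283,222,.062)
b=f(321,414,0)
print(FL.round(3),FR.round(3),BL.round(3),BR.round(3),"base FR",b.round(3),"W",np.linalg.norm(FL-FR),"D",np.linalg.norm(FL-BL),np.linalg.norm(FR-BR))
for a,d in((FR,FL),(BR,BL)): v=d-a; print("yaw",np.degrees(np.arctan2(-v[0],v[1])))
for a,d in((FR,BR),(FL,BL)): v=d-a; print("yaw",np.degrees(np.arctan2(v[1],v[0])))
print("centre",np.mean([FL,FR,BL,BR],0))
# lid free-edge outer corners in the scene crop (3.3x, off 210,130): 742,235 and top view
for n,uv in(("scene",(210+742/3.3,130+240/3.3)),("scene",(210+488/3.3,130+195/3.3))):
  for z in(.2,.22,.24): print(n,z,ray(n,[uv],z)[0].round(3))
E
```

```text
t 8.9 at [ 5.684e-01 -3.000e-04  6.160e-02] yaw 8.02 w 0.047646116721957864 g 24.99993771314621 F [-0.1  0.6 -0.5] 
 -> dp [-0.003  0.006 -0.474] spin 0.0001 rows 3.0
cam [ 0.378 -0.082  0.958]
[0.354 0.391] [0.381 0.196] [0.506 0.417] [0.536 0.221] base FR [0.384 0.198] W 0.19682236950595108 D 0.15401869469414844 0.15678549891642493
yaw 7.941167722345313
yaw 8.754751598600105
yaw 9.013821370980812
yaw 9.876678906207326
centre [0.44412712 0.3063184 ]
scene 0.2 [0.483 0.434 0.2  ]
scene 0.22 [0.499 0.427 0.22 ]
scene 0.24 [0.515 0.42  0.24 ]
scene 0.2 [0.507 0.223 0.2  ]
scene 0.22 [0.522 0.221 0.22 ]
scene 0.24 [0.537 0.219 0.24 ]
```

Box centre is (0.446, 0.307) with yaw about 8.5°. I'll lift, pull back clear of the lid, then go across.

Request:
carry_out([
  {"hand":40,"dp":[0,0,-0.12],"spin":0},
  {"hand":40,"dp":[0,0,-0.28],"spin":0},
  {"hand":40,"dp":[-0.12,0,-0.4],"spin":0},
  {"hand":40,"dp":[-0.28,0,-0.4],"spin":0},
  {"hand":40,"dp":[-0.44,-0.05,-0.4],"spin":0},
  {"hand":40,"dp":[-0.56,-0.15,-0.4],"spin":0},
  {"hand":40,"dp":[-0.56,-0.3,-0.4],"spin":0},
  {"hand":40,"dp":[-0.56,-0.45,-0.4],"spin":0},
  {"hand":40,"dp":[-0.56,-0.6,-0.4],"spin":0},
  {"hand":40,"dp":[-0.56,-0.6,-0.4],"spin":0},
  {"hand":40,"dp":[-0.56,-0.6,-0.4],"spin":0},
])

```text
time: 10.0
ee_pos: [0.4086, 0.1291, 0.1615]
eef_rot: [0.997, 0.071, -0.0, 0.0]
ft_force: [0.4, 0.5, -0.9]
width: 0.0479
grip_force: 25.0
```

```bash
python3 -c "
from h import *
go(.432,.304,.16,8.5);go(.432,.304,.022,8.5)"
```

```text
t 10.0 at [0.4086 0.1291 0.1615] yaw 8.12 w 0.047944068851654066 g 24.99975711107254 F [ 0.4  0.5 -0.9] 
 -> dp [ 0.191 -0.68   0.006] spin -0.0021 rows 4.0
t 10.0 at [0.4086 0.1291 0.1615] yaw 8.12 w 0.047944068851654066 g 24.99975711107254 F [ 0.4  0.5 -0.9] 
 -> dp [ 0.192 -0.68   0.558] spin -0.0021 rows 5.0
```

Request:
carry_out([
  {"hand":40,"dp":[0.03,-0.15,0],"spin":0},
  {"hand":40,"dp":[0.08,-0.3,0],"spin":0},
  {"hand":40,"dp":[0.13,-0.45,0],"spin":0},
  {"hand":40,"dp":[0.18,-0.6,0],"spin":0},
  {"hand":40,"dp":[0.19,-0.68,0],"spin":0},
  {"hand":40,"dp":[0.19,-0.68,0],"spin":0},
  {"hand":40,"dp":[0.19,-0.68,0],"spin":0},
  {"hand":40,"dp":[0.19,-0.68,0.15],"spin":0},
  {"hand":40,"dp":[0.19,-0.68,0.3],"spin":0},
  {"hand":40,"dp":[0.19,-0.68,0.43],"spin":0},
  {"hand":40,"dp":[0.19,-0.68,0.52],"spin":0},
  {"hand":40,"dp":[0.19,-0.68,0.55],"spin":0},
  {"hand":40,"dp":[0.19,-0.68,0.55],"spin":0},
  {"hand":40,"dp":[0.19,-0.68,0.55],"spin":0},
])

```text
time: 11.4
ee_pos: [0.4332, 0.3033, 0.0252]
eef_rot: [0.998, 0.069, 0.001, -0.0]
ft_force: [-0.3, 0.8, -1.2]
width: 0.0475
grip_force: 25.0
```

```bash
python3 -c "
from h import *
go(.432,.304,.012,8.5)"
```

```text
t 11.4 at [0.4332 0.3033 0.0252] yaw 7.95 w 0.04746366292322598 g 24.99976873397827 F [-0.3  0.8 -1.2] 
 -> dp [-0.004 -0.003  0.053] spin -0.003 rows 1.0
```

Now I lower a little more, release, and come straight up.

Request:
carry_out([
  {"hand":40,"dp":[0,0,0.04],"spin":0},
  {"hand":40,"dp":[0,0,0.05],"spin":0},
  {"hand":40,"dp":[0,0,0.05],"spin":0},
  {"hand":52,"dp":[0,0,0.05],"spin":0},
  {"hand":66,"dp":[0,0,0.05],"spin":0},
  {"hand":70,"dp":[0,0,0.05],"spin":0},
  {"hand":70,"dp":[0,0,0.05],"spin":0},
  {"hand":70,"dp":[0,0,0.05],"spin":0},
  {"hand":70,"dp":[0,0,0.05],"spin":0},
  {"hand":70,"dp":[0,0,0.05],"spin":0},
  {"hand":70,"dp":[0,0,-0.1],"spin":0},
  {"hand":70,"dp":[0,0,-0.3],"spin":0},
  {"hand":70,"dp":[0,0,-0.5],"spin":0},
  {"hand":70,"dp":[0,0,-0.7],"spin":0},
  {"hand":70,"dp":[0,0,-0.9],"spin":0},
  {"hand":30,"dp":[0,0,-1],"spin":0},
  {"hand":0,"dp":[0,0,-1],"spin":0},
  {"hand":0,"dp":[0,0,-1],"spin":0},
  {"hand":0,"dp":[0,0,-1],"spin":0},
  {"hand":0,"dp":[0,0,-1],"spin":0},
])

```text
time: 13.4
ee_pos: [0.4318, 0.3033, 0.2727]
eef_rot: [0.998, 0.07, -0.001, 0.0]
ft_force: [-0.1, -0.3, -0.9]
width: 0.0378
grip_force: 0.0
```

```bash
python3 - <<'E'
from h import *
go(.55,.319,.33,8.5)
im=camera("scene"); cv2.imwrite("pics/s3.png",cv2.resize(im[130:260,310:460,::-1],None,fx=4,fy=4,interpolation=cv2.INTER_CUBIC))
E
```

```text
t 13.4 at [0.4318 0.3033 0.2727] yaw 8.02 w 0.03776334166441287 g 0.0 F [-0.1 -0.3 -0.9] 
 -> dp [ 0.477  0.004 -0.23 ] spin -0.0027 rows 3.0
```

View pics/s3.png

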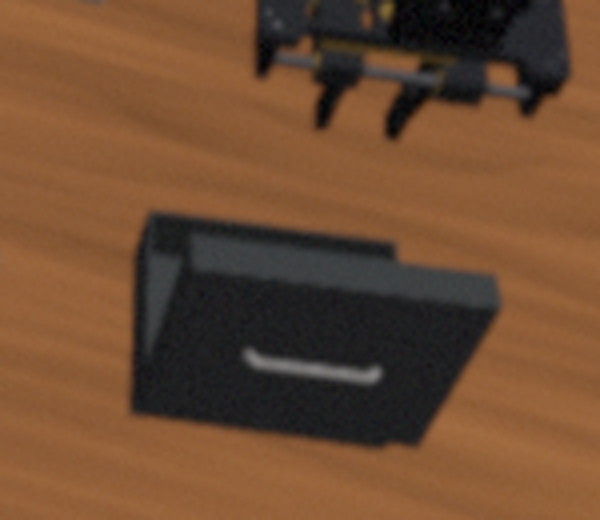

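The scene crop shows the lid up, with its free edge's outer corners at about (190,270) and (498,308). The box interior is hidden behind it. Next I work out the lid angle and check inside from the top camera by mask.

```bash
cat >> h.py <<'E'
C=np.array([.446,.307]);a=np.radians(8.5);EX=np.array([np.cos(a),np.sin(a)]);EY=np.array([-np.sin(a),np.cos(a)])
def lidpt(th,r,h,y=0):
    "lid point: r along lid, h proud of hinge on the outer face, y along hinge"
    q=C+EX*(.08-r*np.cos(th)+h*np.sin(th))+EY*y
    return np.r_[q,.062+r*np.sin(th)+h*np.cos(th)]
E
python3 - <<'E'
from h import *
print("obs left(+y)",434.5,207,"right",357.5,197.5)
for th in(1.35,1.4,1.45,1.5,1.55,1.6,1.65):
    print(th,proj("scene",[lidpt(th,.163,.031,.103),lidpt(th,.163,.031,-.103)]).round(1).tolist(),lidpt(th,.163,.031).round(3))
E
```

```text
obs left(+y) 434.5 207 right 357.5 197.5
1.35 [[433.1, 202.1], [356.1, 190.7]] [0.52  0.318 0.228]
1.4 [[433.4, 204.7], [356.0, 193.2]] [0.528 0.319 0.228]
1.45 [[433.5, 207.3], [355.9, 195.7]] [0.536 0.32  0.228]
1.5 [[433.7, 210.1], [355.8, 198.4]] [0.544 0.322 0.227]
1.55 [[433.7, 212.9], [355.6, 201.1]] [0.552 0.323 0.226]
1.6 [[433.7, 215.8], [355.3, 204.0]] [0.56  0.324 0.224]
1.65 [[433.7, 218.8], [355.1, 206.9]] [0.568 0.325 0.222]
```

Lid angle is about 1.46 rad. I'll go over it with closed fingers, down behind it, then sweep along its arc.

```bash
python3 - <<'E'
from h import *
p=C+EX*.132
go(p[0],p[1],.27,8.5); go(p[0],p[1],.20,8.5)
im=camera("top"); cv2.imwrite("pics/t3.png",cv2.resize(im[170:290,30:180,::-1],None,fx=4,fy=4,interpolation=cv2.INTER_CUBIC))
E
```

```text
t 13.45 at [0.4318 0.3033 0.2729] yaw 8.02 w 0.03405949196109678 g 0.0 F [ 0.2 -0.4 -0. ] 
 -> dp [ 0.586 -0.011  0.011] spin -0.0027 rows 3.0
t 13.45 at [0.4318 0.3033 0.2729] yaw 8.02 w 0.03405949196109678 g 0.0 F [ 0.2 -0.4 -0. ] 
 -> dp [ 0.587 -0.011  0.291] spin -0.0027 rows 4.0
```

View pics/t3.png

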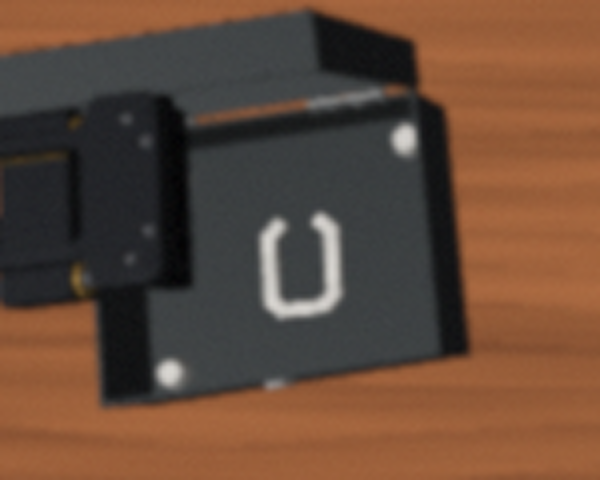

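The misrun lies flat in the middle of the tray, around (300,265) in the crop, clear of the buttons. Moving behind the lid.

Request:
carry_out([
  {"hand":0,"dp":[0.1,-0.01,-0.05],"spin":0},
  {"hand":0,"dp":[0.28,-0.01,-0.05],"spin":0},
  {"hand":0,"dp":[0.45,-0.01,-0.05],"spin":0},
  {"hand":0,"dp":[0.59,-0.01,-0.05],"spin":0},
  {"hand":0,"dp":[0.59,-0.01,-0.05],"spin":0},
  {"hand":0,"dp":[0.59,-0.01,-0.05],"spin":0},
  {"hand":0,"dp":[0.59,-0.01,0.05],"spin":0},
  {"hand":0,"dp":[0.59,-0.01,0.18],"spin":0},
  {"hand":0,"dp":[0.59,-0.01,0.29],"spin":0},
  {"hand":0,"dp":[0.59,-0.01,0.29],"spin":0},
  {"hand":0,"dp":[0.59,-0.01,0.29],"spin":0},
])

```text
time: 14.6
ee_pos: [0.5773, 0.3269, 0.2027]
eef_rot: [0.998, 0.07, 0.0, 0.0]
ft_force: [-0.0, 0.8, 1.7]
width: 0.0001
grip_force: 0.0
```

```bash
python3 - <<'E'
from h import *
s=read_state();R=Ro.from_quat(s["eef_rot"]).as_matrix();print(s["ee_pos"],s["ft_force"],s["width"])
for th in np.r_[np.linspace(1.45,0,14),-.02,-.04]:
    q=lidpt(th,.143,.031)+np.r_[EX*.0095,0]
    print(round(th,2),(R.T@(q-s["ee_pos"])/.25).round(2).tolist())
E
```

```text
[0.57734401 0.32689077 0.20274047] [-0.01558645  0.76109283  1.70196383] 0.00012434319997941477
1.45 [-0.12, 0.0, -0.02]
1.34 [-0.18, 0.0, -0.02]
1.23 [-0.25, 0.0, -0.02]
1.12 [-0.31, 0.0, -0.01]
1.0 [-0.38, 0.0, 0.01]
0.89 [-0.44, 0.0, 0.04]
0.78 [-0.49, 0.0, 0.07]
0.67 [-0.55, 0.01, 0.11]
0.56 [-0.59, 0.01, 0.15]
0.45 [-0.64, 0.01, 0.2]
0.33 [-0.67, 0.01, 0.26]
0.22 [-0.7, 0.01, 0.32]
0.11 [-0.73, 0.01, 0.38]
0.0 [-0.75, 0.01, 0.44]
-0.02 [-0.75, 0.01, 0.45]
-0.04 [-0.75, 0.01, 0.46]
```

Request:
carry_out([
  {"hand":0,"dp":[-0.06,0,-0.02],"spin":0},
  {"hand":0,"dp":[-0.12,0,-0.02],"spin":0},
  {"hand":0,"dp":[-0.18,0,-0.02],"spin":0},
  {"hand":0,"dp":[-0.25,0,-0.02],"spin":0},
  {"hand":0,"dp":[-0.31,0,-0.01],"spin":0},
  {"hand":0,"dp":[-0.38,0,0.01],"spin":0},
  {"hand":0,"dp":[-0.44,0,0.04],"spin":0},
  {"hand":0,"dp":[-0.49,0,0.07],"spin":0},
  {"hand":0,"dp":[-0.55,0,0.11],"spin":0},
  {"hand":0,"dp":[-0.59,0,0.15],"spin":0},
  {"hand":0,"dp":[-0.64,0.01,0.2],"spin":0},
  {"hand":0,"dp":[-0.67,0.01,0.26],"spin":0},
  {"hand":0,"dp":[-0.7,0.01,0.32],"spin":0},
  {"hand":0,"dp":[-0.73,0.01,0.38],"spin":0},
  {"hand":0,"dp":[-0.75,0.01,0.41],"spin":0},
  {"hand":0,"dp":[-0.75,0.01,0.42],"spin":0},
  {"hand":0,"dp":[-0.75,0.01,0.43],"spin":0},
])

```text
time: 16.3
ee_pos: [0.3931, 0.2987, 0.0951]
eef_rot: [0.998, 0.07, 0.001, -0.0]
ft_force: [-1.9, -0.1, 2.2]
width: 0.0004
grip_force: 0.7
```

```bash
python3 -c "
from h import *
q=lidpt(0,.143,.031);go(q[0],q[1],.092,8)"
```

```text
t 16.3 at [0.3931 0.2987 0.0951] yaw 8.03 w 0.000355762733493749 g 0.7123328986926936 F [-1.9 -0.1  2.2] 
 -> dp [-0.038 -0.001  0.012] spin 0.0002 rows 1.0
```

Nearly shut. I press down in small steps until the force rises.

Request:
carry_out([
  {"hand":0,"dp":[0,0,0.008],"spin":0},
  {"hand":0,"dp":[0,0,0.012],"spin":0},
  {"hand":0,"dp":[0,0,0.015],"spin":0},
  {"hand":0,"dp":[0,0,0.015],"spin":0},
  {"hand":0,"dp":[0,0,0.015],"spin":0},
])

```text
time: 16.8
ee_pos: [0.3932, 0.2986, 0.0931]
eef_rot: [0.998, 0.07, 0.001, 0.001]
ft_force: [-11.6, -9.9, 35.5]
width: 0.0005
grip_force: 17.5
```

The force rose to 35 N at z = 93 mm, which is the shut height. Backing off.

Request:
carry_out([
  {"hand":0,"dp":[0,0,-0.05],"spin":0},
  {"hand":0,"dp":[0,0,-0.2],"spin":0},
  {"hand":0,"dp":[0,0,-0.4],"spin":0},
  {"hand":0,"dp":[-0.1,0.2,-0.5],"spin":0},
  {"hand":0,"dp":[-0.1,0.4,-0.5],"spin":0},
  {"hand":0,"dp":[-0.1,0.6,-0.5],"spin":0},
  {"hand":0,"dp":[-0.1,0.8,-0.5],"spin":0},
  {"hand":0,"dp":[-0.1,0.8,-0.5],"spin":0},
  {"hand":0,"dp":[-0.1,0.8,-0.5],"spin":0},
  {"hand":0,"dp":[-0.1,0.8,-0.5],"spin":0},
])

```text
time: 17.8
ee_pos: [0.3958, 0.0979, 0.2156]
eef_rot: [0.998, 0.07, 0.0, -0.0]
ft_force: [0.5, -0.7, -0.6]
width: 0.0006
grip_force: 0.0
```

```bash
python3 - <<'E'
from h import *
im=camera("scene"); cv2.imwrite("pics/s4.png",cv2.resize(im[:,:,::-1],(800,600),interpolation=cv2.INTER_CUBIC))
for th in(0,.05,.1): print(th,(proj("scene",[lidpt(th,.163,.031,.103),lidpt(th,.163,.031,-.103)])/.64).round(1).tolist())
print(read_state()["ft_force"])
E
```

```text
0 [[644.8, 287.7], [543.2, 272.9]]
0.05 [[646.2, 286.1], [544.0, 271.2]]
0.1 [[647.7, 284.6], [544.8, 269.7]]
[0.83315345 0.9218989  0.81602881]
```

View pics/s4.png

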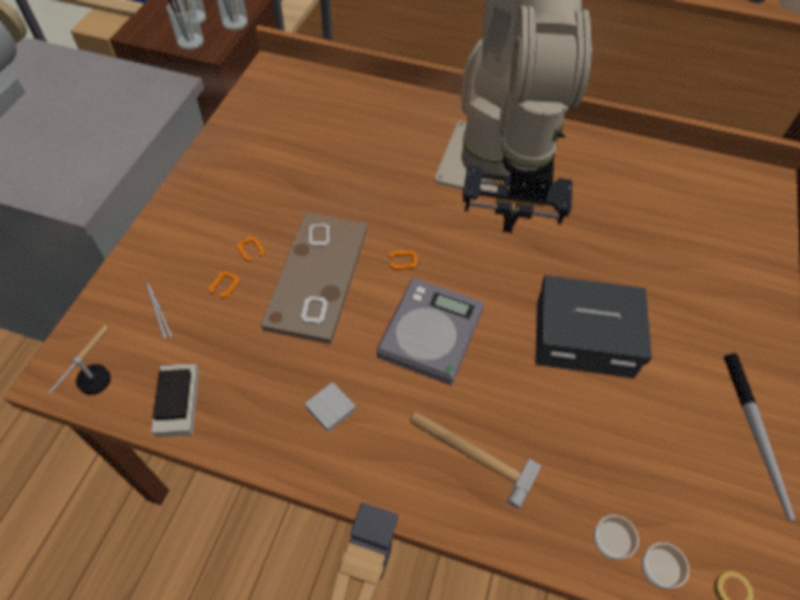

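The lid is down, with its free-edge corners at about (647,288) and (545,277), close to the predicted shut position. The sound buckles, hammer and block are where they started, and the arm is clear.

```bash
python3 -c "
from bench import *
print(close_job())"
```

```text
the job is handed in; nothing more can be done
None
```

The misrun rested on the balance pan for about 1.7 s, now lies in the scrap box with the lid pushed shut, and the job was handed in at about 18 s; no verdict came back.

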